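# Turn a primed base plate over against the turning stop

### The arm

A 7-joint arm with a two-finger parallel gripper is mounted at the origin on the work surface. World frame = base frame: x ahead of the robot, y to its left, z up, the work surface at z = 0. Lengths are in m, angles in rad, forces in N, time in s.
With the tool pointing down it reaches from about 0.425 to 0.825 m from the base axis. Payload 3.6 kg.
Tool frame: the origin (TCP) lies at the very end of the fingers, on their centre line; the grasp point (between the pads) lies pinch_z behind it (pinch_z is the distance from the TCP to the grasp point, in m); z points along the fingers, y is the line along which they close (so a half turn about z gives the same grasp; the last joint's range is limited). The gripper opens to 85 mm and grips with 20 to 120 N. Pads are 22 mm wide; open, the fingers measure 114 mm over their backs; the gripper's body (76 mm by 85 mm) begins 54 mm behind the grasp point. The pads swing forward as they close: fully open they stand 13 mm farther back than shut.
Start: joints at [-1.349, 0.615, -0.013, 1.423, 0.008, 1.103, -0.04], TCP at [0.159, 0.63, 0.231] pointing down, gripper open.
Joint ranges: [-3.12, 3.12], [-0.3, 2.06], [-1.34, 1.32], [0.26, 2.42], [-1.36, 4.5], [0.01, 1.98], [-2.84, 2.84]. Speed limits (rad/s): [2.79, 2.79, 3.14, 3.14, 3.14, 3.14, 3.14].

### API

Orientations are given as a rotation vector (axis times angle).
In Python, from cell import * gives the robot as it stands. The module is installed in compiled form; this text tells all that it offers.
- The arm moves only by the tool move_arm, never from a script. Its argument "steps" is a list of rows, each a list of 3 entries, a list of its own where there are three numbers: the turn, a rotation vector about the tool's x, y, z in degrees, then the shift along the tool's x, y, z in m, then the opening, from 0 (shut) to 1 (fully open). In form: [[[rx, ry, rz], [dx, dy, dz], claw], ...]. A call has 1 to 12 rows; each row is the pose to reach, as a shift and turn from the pose commanded when the call began, along the tool's axes at that moment; what a row does not reach only later rows make up. A row lasts 1/8 s, in which the tool goes at most 62.5 mm and 10.7 degrees, less where a joint would pass 70% of its speed; a pose out of reach is approached as far as the arm can. A call with a gripper value outside its range is refused whole. The fingers move at their own pace and stop on an object; "grip_force" is the grip in N (left out, the last holds). Time passes only in rows, so rows that repeat a pose let the fingers close. It gives the time, the measured TCP pose, the force, the opening and the grip force at its end, in the units of the state.
- get_obs(): the state, without advancing time (a new reading comes with each control period).
- snapshot(name): name is "scene" or "top"; returns a dict with "image" (384x512x3 uint8, red, green, blue), "range_z" (384x512 float32, m along the optical axis (not along the pixel's ray), 0 where there is no reading), "intrinsics" (3x3 intrinsics, pixels), "R" (3x3) and "t" (3): a world point X has camera coordinates R X + t. Camera axes: x right, y down, z forward; pixel columns grow to the right and rows downward; lengths in m; the calibration is good to about 2 mm. A picture is of the moment at which its call begins.
- hand_in(): hands the job in; it is judged then, once.
Trained networks look in a picture, given as the dict that the camera call returned (one of the last four; its "shot" number tells which), for a name from the list of things; names that differ only in an ending like _2 or _b are one class to them, and where a whole thing is asked for, a point or a joint stands for the part that bears it (a point fixed in the world has none). Each returns a list of dicts, best first, with "p" (0 to 1); they miss things now and then, are a little off and sometimes report something else, mostly with a low value. They report only what shows in the picture. A call takes as long as a camera call. They do not tell look-alikes from the thing itself.
- search_frame(picture, thing): "centre" ([x, y, z] in m, in world coordinates, good to about 4 mm: the middle of the surface that is visible of it).
- silhouettes(picture, thing): "pixels" (384x512 bool, what is visible of it).
- place_of(picture, thing): "centre" ([x, y, z] in m, in world coordinates, good to about 4 mm: a listed point, or the origin of a listed thing).
The state is a dict: "t": time; "joints": joint angles; "qvel": joint speeds; "joint_efforts": joint torques, N m; "ee_pos": TCP position; "orientation": TCP orientation; "ft_force": force on the tool from outside, world axes, zero at the start; "torque": the same for the moment, N m; "finger_gap": opening from 0.0 (shut) to 1.0 (fully open); "grasp_force": force on a finger pad.
Only numpy, scipy, OpenCV 4.12 (cv2) and the standard library are available. Lean on these libraries where they do the work, as an engineer would, in place of code of your own. Each camera call takes 0.05 s, during which the arm holds its last target. There are 200 camera calls.

### The job

The small base plate lies red primer side up in front of the blue sloping stop; turn it over so that its bare metal side is up for welding. Do it without picking it up: push the plate with the fingertips against the stop until it rides up and leans on the slope, then push its raised edge back so that it falls over towards the robot and lies flat on the bench in front of the stop. Leave the magnet, the tube offcut and the can where they are.

Things in the scene. Friction and masses are not known exactly. Their poses are not given: they have to be found in the camera images.
- plate: Aluminium base plate, 90 (its x) x 100 (its y) x 8 mm thick, about 0.2 kg, loose. +z face (up at the start) in red primer, the other bare metal; four dark bolt holes (drawn only). Origin at the centre of the bare face, z towards the red face. At the start a 100 mm edge faces the stop within 0.25 rad of parallel, 15 to 65 mm before it. Friction on the bench about 0.8.
- corner0 (a point): corner of the plate at its x -45, y -50 mm, mid thickness
- corner1 (a point): corner of the plate at its x -45, y +50 mm, mid thickness
- corner2 (a point): corner of the plate at its x +45, y -50 mm, mid thickness
- corner3 (a point): corner of the plate at its x +45, y +50 mm, mid thickness
- stop: Blue steel turning stop fixed to the bench, 220 mm wide along its y. Its front is a flat 60 degree slope, rising from bench level away from the robot. Origin: middle of the slope's lower edge, on the bench; x level, square to that edge, towards the stop's back; z up. Behind the slope: a 4 mm base to x 71 mm and 8 mm ribs at y +-85 mm, up to z 30 mm. Friction with the plate about 0.3.
- stop_top (a point): middle of the slope's upper edge, at x 28, z 48 mm of the stop; the sloping plate is 8 mm thick, its rear top edge at x 35, z 44 mm
- stop_over (a point): point in the air, at x 45, z 78 mm of the stop: here the middle of the plate's raised edge stands once the plate lies fully up the slope, its lower edge on the bench at the slope's foot. Left alone it stays there; pushed back past upright it falls towards the robot.
- magnet: bystander: orange and dark grey flat welding magnet, 79 x 79 x 23 mm, lying flat, loose; origin at the centre of its underside
- tube: bystander: square steel tube offcut, 40 x 40 mm, 60 mm tall, standing on end, loose; origin at the centre of its underside
- can: bystander: yellow can, 56 mm in diameter, 130 mm tall, upright, loose; origin at the centre of its underside
Mind the look-alikes: they are no part of the job. There is more than one size of the stop; the job needs the smaller. There is more than one size of the plate; the one meant has the size given above.

How it is judged:
On the way:
1. the plate is tipped up and leans on the stop, red side still facing up and towards the robot (angle between plate's own z axis and vertical between 0.75 and 1.5 rad and contact force between plate and stop above 0.1 N), for 0.2 s.
At the end, for the whole second after the job is handed in: The plate lies still and flat on the bench (within about 5 degrees), bare side up, in front of the stop: its centre 20 to 220 mm before the slope's lower edge and within 120 mm to either side of the stop's middle (angle between plate's own z axis and vertical above 3.06 rad and height (world z) of plate below 0.012 m and x of plate in the frame of stop between -0.22 and -0.02 m and y of plate in the frame of stop between -0.12 and 0.12 m and linear speed of plate below 0.02 m/s); the robot touches nothing.
It fails at once if the plate is lifted clear of the bench (all four corners more than 20 mm up) (height (world z) of each of corner0, corner1, corner2, corner3 above 0.02 m).
It fails at once if the orange welding magnet is moved more than 15 mm or knocked over (distance of magnet from where it was at the start of the episode above 0.015 m or angle between magnet's own z axis and vertical above 0.3 rad).
It fails at once if the tube offcut is moved more than 15 mm or knocked over (distance of tube from where it was at the start of the episode above 0.015 m or angle between tube's own z axis and vertical above 0.3 rad).
It fails at once if the can is moved more than 15 mm or knocked over (distance of can from where it was at the start of the episode above 0.015 m or angle between can's own z axis and vertical above 0.3 rad).
It also fails if it takes over 48 s, if anything falls off the work surface, if the arm or the gripper's body presses on something with over 40 N, if the wrist force passes 120 N, or if a joint passes its speed limit or range.

## Working session

There is one attempt and no reset: what is moved stays moved. The work goes in short steps, Python scripts to look and compute and a tool call to move; the robot and the scene stay as the last step left them, time stands still between calls to the robot, and variables do not carry over. Pictures are saved under pics/ and viewed, at most 10 in all, crops included, and the job is handed in when it is done.

Besides the shell and the picture viewer there is one more tool, called after "Call:" in YAML: its name, and indented under it one key for each argument. move_arm: Moves the arm, as the interface text tells. Its arguments: {"type":"object","properties":{"steps":{"type":"array"},"grip_force":{"type":"number"}},"required":["steps"]}

```bash
mkdir -p pics
cat > h.py <<'E'
from cell import *
import numpy as np, cv2
def world(s):
    K=s["intrinsics"];z=s["range_z"];v,u=np.mgrid[:384,:512]
    c=np.stack([(u-K[0,2])/K[0,0]*z,(v-K[1,2])/K[1,1]*z,z],-1)
    return (c-s["t"])@s["R"]   # R^T(c-t)
def save(s,n): cv2.imwrite("pics/"+n,s["image"][:,:,::-1])
E
python3 - <<'E'
from h import *
o=get_obs();print({k:np.round(v,3) for k,v in o.items()})
for n in("scene","top"):
    s=snapshot(n);save(s,n+"0.png");W=world(s);print(n,"cam",np.round(-s["R"].T@s["t"],3))
    for th in("plate","stop","stop_top","stop_over","magnet","tube","can"):
        print(th,[(np.round(d["centre"],3).tolist(),round(d["p"],2)) for d in place_of(s,th)])
    for th in("plate","stop"):
        for d in silhouettes(s,th):
            m=d["pixels"]&(s["range_z"]>0);P=W[m]
            (c,sz,a)=cv2.minAreaRect((P[:,:2]*1000).astype(np.float32))
            v,u=np.nonzero(d["pixels"])
            print(th,round(d["p"],2),"px",u.mean().round(),v.mean().round(),"rect",np.round(c),np.round(sz),round(a,1),"z",np.percentile(P[:,2],[5,50,95]).round(3))
E
```

```text
{'t': np.float64(0.0), 'joints': array([-1.35 ,  0.616, -0.013,  1.425,  0.008,  1.103, -0.04 ]), 'qvel': array([-0.   ,  0.002, -0.   , -0.001, -0.   ,  0.   , -0.001]), 'joint_efforts': array([ 1.0000e-03, -4.6924e+01,  2.6000e-01, -1.7103e+01,  1.0000e-02,
        1.0000e-02,  0.0000e+00]), 'ee_pos': array([0.159, 0.629, 0.23 ]), 'orientation': array([-0.388, -3.117,  0.004]), 'ft_force': array([-0.2  , -0.996, -0.053]), 'torque': array([-0.009,  0.021, -0.002]), 'grasp_force': np.float64(0.0), 'finger_gap': np.float64(1.0)}
scene cam [1.243 0.662 0.728]
plate [([0.5, -0.042, -0.004], 0.69), ([0.562, -0.28, -0.002], 0.51)]
stop [([0.592, -0.072, -0.005], 0.71), ([0.282, -0.234, 0.004], 0.67)]
stop_top [([0.618, -0.079, 0.048], 0.94), ([0.32, -0.23, 0.067], 0.83)]
stop_over [([0.338, -0.231, 0.106], 0.83), ([0.64, -0.083, 0.078], 0.73), ([0.499, -0.043, -0.003], 0.48)]
magnet [([0.574, 0.118, -0.002], 0.73)]
tube [([0.713, 0.104, 0.006], 0.91)]
can [([0.561, -0.281, -0.004], 0.79)]
plate 0.89 px 290.0 201.0 rect [375. 107.] [160. 133.] 5.3 z [0.003 0.011 0.014]
plate 0.77 px 220.0 
[... 403 characters left out ...]
36, 0.006], 0.6)]
stop_top [([0.323, -0.233, 0.069], 0.91), ([0.619, -0.083, 0.049], 0.61), ([0.451, -0.087, -0.003], 0.34)]
stop_over [([0.638, -0.083, 0.076], 0.89), ([0.344, -0.23, 0.103], 0.77)]
magnet [([0.573, 0.116, 0.002], 0.82)]
tube [([0.712, 0.106, -0.002], 0.85), ([0.563, -0.274, 0.004], 0.53), ([0.639, -0.082, 0.077], 0.24)]
can [([0.558, -0.276, 0.003], 0.82)]
plate 0.7 px 245.0 247.0 rect [378. 114.] [139. 125.] 5.8 z [0.006 0.011 0.015]
plate 0.56 px 302.0 208.0 rect [501. -41.] [100.  95.] 85.7 z [0.003 0.008 0.012]
stop 0.84 px 320.0 167.0 rect [627. -84.] [225.  77.] 81.6 z [0.    0.017 0.047]
stop 0.7 px 370.0 274.0 rect [ 331. -233.] [ 91. 289.] 6.8 z [0.007 0.018 0.066]
```

View pics/top0.png

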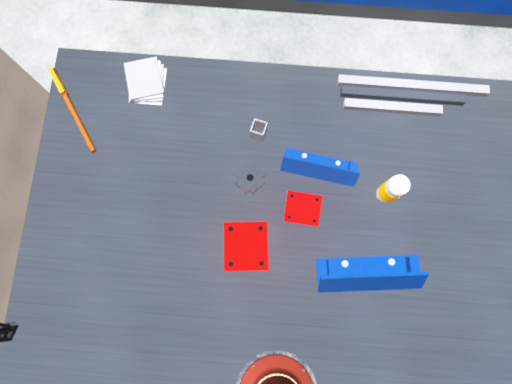

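View pics/scene0.png

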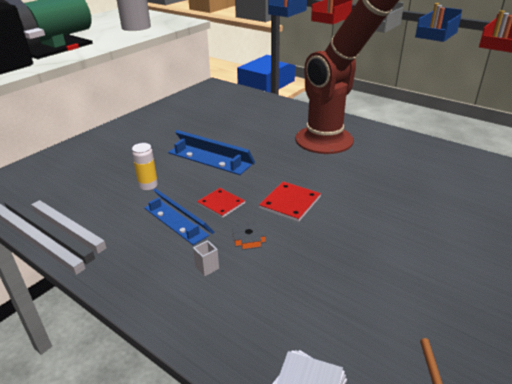

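Run:
```python
from h import *
s=snapshot("top");W=world(s)
im=cv2.cvtColor(s["image"],cv2.COLOR_RGB2HSV)
red=((im[...,0]<8)|(im[...,0]>172))&(im[...,1]>90)&(s["range_z"]>0)
n,l,st,_=cv2.connectedComponentsWithStats(red.astype(np.uint8))
for i in range(1,n):
    if st[i,4]>300:
        P=W[l==i];c,sz,a=cv2.minAreaRect((P[:,:2]*1000).astype(np.float32));print(st[i],"red",np.round(c,1),np.round(sz,1),round(a,1),P[:,2].mean(),np.round(cv2.boxPoints((c,sz,a))).tolist())
blue=(im[...,0]>98)&(im[...,0]<128)&(im[...,1]>80)&(s["range_z"]>0)
n,l,st,_=cv2.connectedComponentsWithStats(blue.astype(np.uint8))
for i in range(1,n):
    if st[i,4]>300:
        P=W[l==i];c,sz,a=cv2.minAreaRect((P[:,:2]*1000).astype(np.float32));print(st[i],"blue",np.round(c,1),np.round(sz,1),round(a,1),np.round(cv2.boxPoints((c,sz,a))).tolist())
```

```text
[ 283  190   40   37 1133] red [501.5 -41.4] [102.7  95.5] 85.6 0.007315572898912811 [[450.0, -89.0], [545.0, -96.0], [553.0, 6.0], [458.0, 13.0]]
[ 224  221   45   51 2179] red [381.5 111.7] [140.5 123.6] 5.7 0.010430656627092878 [[306.0, 166.0], [318.0, 43.0], [457.0, 57.0], [445.0, 180.0]]
[ 240  355   73   29 1228] red [64.9  5.7] [ 70.3 189.1] 4.5 0.013373080625404179 [[23.0, 97.0], [37.0, -91.0], [107.0, -86.0], [93.0, 103.0]]
[ 291    0  221   16 1825] blue [1668.8 -537.5] [  25.5 1092. ] 0.0 [[1656.0, 8.0], [1656.0, -1084.0], [1682.0, -1084.0], [1681.0, 9.0]]
[ 280  147   81   40 1876] blue [628.9 -86.7] [231.7  82.1] 81.3 [[571.0, -195.0], [652.0, -207.0], [687.0, 22.0], [606.0, 34.0]]
[ 316  254  113   39 3636] blue [ 334.2 -243.8] [ 95.7 310.4] 6.8 [[268.0, -95.0], [305.0, -404.0], [400.0, -392.0], [363.0, -84.0]]
```

The top view shows the small red plate at px (302,208) in front of the small blue stop at px (320,167). The large plate at (245,247) and large stop at (370,274) are look-alikes. The magnet is at (250,180), the tube at (258,129) and the can at (393,188). In the scene view the small plate is at (221,202) and the small stop at (178,219).

The plate has 47 mm to go to the slope. I'll push it with two half-open fingers square to the stop, whose yaw is about -8.7°.

```bash
cat >> h.py <<'E'
from scipy.spatial.transform import Rotation as Ro
O=np.array([.590,-.074,0]);YAW=np.radians(-8.7);A=Ro.from_euler('z',YAW).as_matrix()
def goal(pts):  # stop-frame points -> shifts in tool axes; tool y parallel to stop y, pointing down
    o=get_obs();R=Ro.from_rotvec(o["orientation"]);p=o["ee_pos"]
    best=None
    for f in(0,np.pi):
        T=Ro.from_matrix(A)*Ro.from_euler('z',f)*Ro.from_euler('x',np.pi)
        d=(R.inv()*T).as_rotvec()
        if best is None or np.linalg.norm(d)<np.linalg.norm(best): best=d
    print("toolaxes\n",R.as_matrix().round(3),"pos",p.round(4),"stopframe",(A.T@(p-O)).round(4),"turn",np.degrees(best).round(2))
    for q in pts: print(q,R.inv().apply(O+A@np.array(q)-p).round(4))
E
python3 - <<'E'
from h import *
w=lambda p:(A.T@(np.array(p)-O)).tolist()
goal([w([.42,.40,.2]),w([.47,.15,.2]),[-.160,.019,.15],[-.160,.019,.03]])
E
```

```text
toolaxes
 [[-0.969  0.245 -0.   ]
 [ 0.245  0.969 -0.   ]
 [ 0.    -0.    -1.   ]] pos [0.1594 0.6301 0.2313] stopframe [-0.5322  0.6309  0.2313] turn [-0.   -0.   -5.49]
[-0.23974158955465807, 0.4428317629052887, 0.2] [-0.3091 -0.1592  0.0313]
[-0.1525016901524191, 0.20327133221547877, 0.2] [-0.4188 -0.3893  0.0313]
[-0.16, 0.019, 0.15] [-0.429  -0.5735  0.0813]
[-0.16, 0.019, 0.03] [-0.429  -0.5735  0.2013]
```

Call:
move_arm:
  steps:
    - [[0,0,-5.5],[-0.309,-0.159,0.03],0.5]
    - [[0,0,-5.5],[-0.309,-0.159,0.03],0.5]
    - [[0,0,-5.5],[-0.309,-0.159,0.03],0.5]
    - [[0,0,-5.5],[-0.309,-0.159,0.03],0.5]
    - [[0,0,-5.5],[-0.309,-0.159,0.03],0.5]
    - [[0,0,-5.5],[-0.309,-0.159,0.03],0.5]
    - [[0,0,-5.5],[-0.419,-0.389,0.03],0.5]
    - [[0,0,-5.5],[-0.419,-0.389,0.03],0.5]
    - [[0,0,-5.5],[-0.419,-0.389,0.03],0.5]
    - [[0,0,-5.5],[-0.419,-0.389,0.03],0.5]
    - [[0,0,-5.5],[-0.429,-0.573,0.08],0.5]
    - [[0,0,-5.5],[-0.429,-0.573,0.08],0.5]

```text
t: 2.55
ee_pos: [0.4476, 0.0343, 0.1695]
orientation: [0.239, 3.13, 0.0]
ft_force: [1.5, -0.8, 0.1]
finger_gap: 0.505
grasp_force: 0.0
```

Run:
```python
from h import *
goal([[-.160,.019,.06],[-.160,.019,.01]])
```

```text
toolaxes
 [[-0.988  0.152  0.002]
 [ 0.152  0.988 -0.   ]
 [-0.002  0.    -1.   ]] pos [0.4476 0.0343 0.1695] stopframe [-0.1572  0.0855  0.1695] turn [ 0.02  0.13 -0.02]
[-0.16, 0.019, 0.06] [ 0.003  -0.0665  0.1094]
[-0.16, 0.019, 0.01] [ 0.0032 -0.0665  0.1594]
```

Call:
move_arm:
  steps:
    - [[0,0,0],[0.003,-0.066,0.05],0.5]
    - [[0,0,0],[0.003,-0.066,0.05],0.5]
    - [[0,0,0],[0.003,-0.066,0.1],0.5]
    - [[0,0,0],[0.003,-0.066,0.13],0.5]
    - [[0,0,0],[0.003,-0.066,0.13],0.5]
    - [[0,0,0],[0.003,-0.066,0.13],0.5]
    - [[0,0,0],[0.003,-0.066,0.13],0.5]

```text
t: 3.42
ee_pos: [0.4354, -0.0285, 0.0406]
orientation: [0.238, 3.129, 0.0]
ft_force: [-0.7, 0.0, -0.0]
finger_gap: 0.496
grasp_force: 0.0
```

Run:
```python
from h import *
goal([[-.160,.019,.01],[-.160,.019,.002]])
s=snapshot("scene");cv2.imwrite("pics/a.png",cv2.resize(s["image"][120:280,130:330,::-1],(800,640))[:600])
```

```text
toolaxes
 [[-0.989  0.151  0.003]
 [ 0.151  0.989 -0.   ]
 [-0.003  0.    -1.   ]] pos [ 0.4354 -0.0285  0.0406] stopframe [-0.1598  0.0216  0.0406] turn [0.02 0.18 0.02]
[-0.16, 0.019, 0.01] [ 0.0003 -0.0026  0.0306]
[-0.16, 0.019, 0.002] [ 0.0004 -0.0026  0.0386]
```

View pics/a.png

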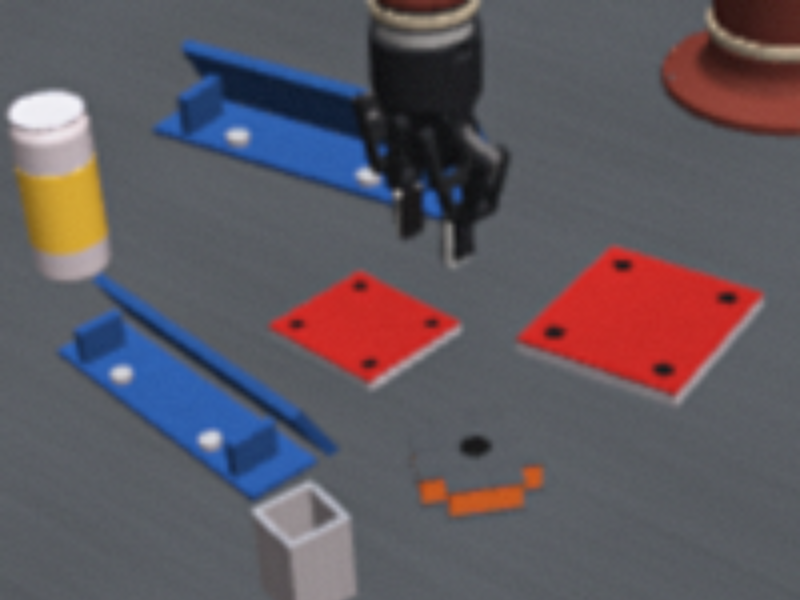

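The half-open fingers (crop px about 410–455, 240) hang behind the plate's rear edge, clear of the large plate. I'll go down carefully.

Call:
move_arm:
  steps:
    - [[0,0,0],[0,-0.002,0.02],0.5]
    - [[0,0,0],[0,-0.002,0.03],0.5]
    - [[0,0,0],[0,-0.002,0.036],0.5]
    - [[0,0,0],[0,-0.002,0.038],0.5]
    - [[0,0,0],[0,-0.002,0.038],0.5]

```text
t: 4.1
ee_pos: [0.434, -0.0304, 0.0015]
orientation: [0.238, 3.132, -0.0]
ft_force: [0.4, 0.3, 0.3]
finger_gap: 0.5
grasp_force: 0.0
```

Call:
move_arm:
  steps:
    - [[0,0,0],[0,0,0.001],0.5]
    - [[0,0,0],[0,0,0.002],0.5]
    - [[0,0,0],[0,0,0.002],0.5]

```text
t: 4.47
ee_pos: [0.4339, -0.0305, -0.0007]
orientation: [0.238, 3.133, -0.0]
ft_force: [-0.1, -0.3, 0.2]
finger_gap: 0.498
grasp_force: 0.0
```

Call:
move_arm:
  steps:
    - [[0,0,0],[0,0,0.001],0.5]
    - [[0,0,0],[0,0,0.002],0.5]
    - [[0,0,0],[0,0,0.002],0.5]

```text
t: 4.85
ee_pos: [0.434, -0.0305, -0.0018]
orientation: [0.238, 3.132, -0.0]
ft_force: [-1.7, -0.4, 9.9]
finger_gap: 0.501
grasp_force: 5.0
```

Call:
move_arm:
  steps:
    - [[0,0,0],[0,0,-0.003],0.5]
    - [[0,0,0],[-0.006,0,-0.003],0.5]
    - [[0,0,0],[-0.012,0,-0.003],0.5]
    - [[0,0,0],[-0.018,0,-0.003],0.5]
    - [[0,0,0],[-0.024,0,-0.003],0.5]
    - [[0,0,0],[-0.03,0,-0.003],0.5]
    - [[0,0,0],[-0.036,0,-0.003],0.5]
    - [[0,0,0],[-0.042,0,-0.003],0.5]
    - [[0,0,0],[-0.048,0,-0.003],0.5]
    - [[0,0,0],[-0.054,0,-0.003],0.5]
    - [[0,0,0],[-0.054,0,-0.003],0.5]

```text
t: 6.22
ee_pos: [0.4884, -0.0388, 0.0004]
orientation: [0.238, 3.131, -0.0]
ft_force: [0.4, -0.5, -0.3]
finger_gap: 0.503
grasp_force: 0.0
```

```bash
cat >> h.py <<'E'
def look():
    s=snapshot("top");W=world(s);im=cv2.cvtColor(s["image"],cv2.COLOR_RGB2HSV)
    m=((im[...,0]<8)|(im[...,0]>172))&(im[...,1]>90)&(s["range_z"]>0)
    P=(W[m]-O)@A;P=P[(P[:,0]>-.20)&(P[:,0]<.1)&(abs(P[:,1])<.09)]
    c,sz,a=cv2.minAreaRect((P[:,:2]*1000).astype(np.float32))
    print("stopframe red",np.round(c,1),np.round(sz,1),round(a,1),"x",P[:,0].min().round(3),P[:,0].max().round(3),"z",P[:,2].min().round(3),P[:,2].max().round(3),np.polyfit(P[:,0],P[:,2],1).round(3))
E
python3 - <<'E'
from h import *
look();goal([[-.1,.019,.001]])
E
```

```text
stopframe red [-101.8   25.7] [204.5  87.2] 5.1 x -0.2 -0.002 z -0.003 0.703 [-3.919 -0.062]
toolaxes
 [[-0.988  0.151  0.001]
 [ 0.151  0.989 -0.   ]
 [-0.001  0.    -1.   ]] pos [ 4.879e-01 -3.870e-02  4.000e-04] stopframe [-0.1062  0.0194  0.0004] turn [0.   0.06 0.  ]
[-0.1, 0.019, 0.001] [-0.0062 -0.0004 -0.0006]
```

Call:
move_arm:
  steps:
    - [[0,0,0],[-0.005,0,0],0.5]
    - [[0,0,0],[-0.01,0,0],0.5]
    - [[0,0,0],[-0.015,0,0],0.5]
    - [[0,0,0],[-0.02,0,0],0.5]
    - [[0,0,0],[-0.025,0,0],0.5]
    - [[0,0,0],[-0.025,0,0],0.5]

```text
t: 7.02
ee_pos: [0.5137, -0.0426, 0.0004]
orientation: [0.238, 3.13, -0.0]
ft_force: [0.2, -0.4, -0.3]
finger_gap: 0.503
grasp_force: 0.2
```

```bash
sed -i 's/P=P\[(P/P=P[(P[:,2]<.1)\&(P/' h.py
python3 - <<'E'
from h import *
look();goal([[-.1,.019,.001]])
s=snapshot("scene");cv2.imwrite("pics/b.png",cv2.resize(s["image"][120:270,130:330,::-1],(800,600)))
E
```

```text
stopframe red [-18.6  58.8] [15.5 67.7] 89.9 x -0.052 0.015 z -0.004 0.041 [0.353 0.03 ]
toolaxes
 [[-0.988  0.151  0.003]
 [ 0.151  0.988 -0.   ]
 [-0.003  0.    -1.   ]] pos [ 5.136e-01 -4.260e-02  5.000e-04] stopframe [-0.0803  0.0194  0.0005] turn [ 0.01  0.16 -0.01]
[-0.1, 0.019, 0.001] [ 0.0197 -0.0004 -0.0006]
```

View pics/b.png

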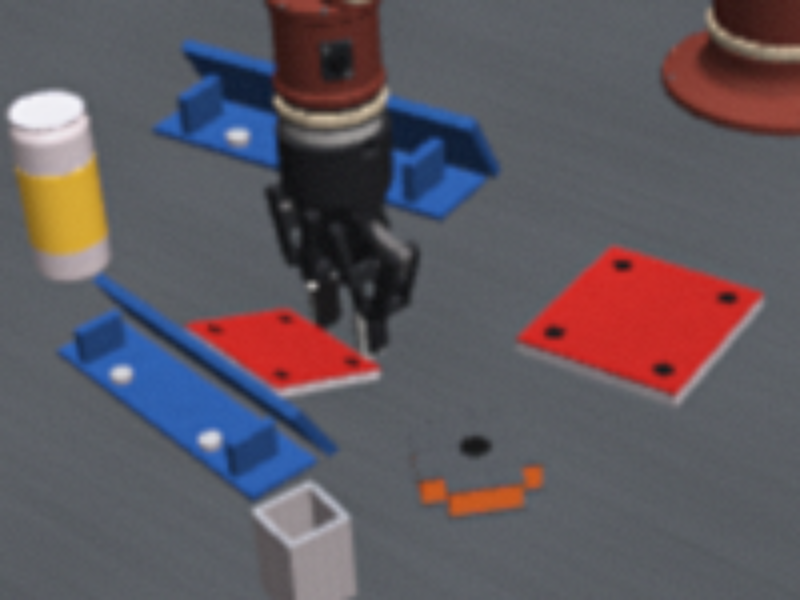

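The plate's front edge (crop px about 200–280, 330–385) is riding up the slope, with the fingers at its rear edge (about 340, 330). I'll keep pushing.

Call:
move_arm:
  steps:
    - [[0,0,0],[-0.005,0,0],0.5]
    - [[0,0,0],[-0.01,0,0],0.5]
    - [[0,0,0],[-0.015,0,0],0.5]
    - [[0,0,0],[-0.02,0,0],0.5]
    - [[0,0,0],[-0.025,0,0],0.5]
    - [[0,0,0],[-0.03,0,0],0.5]
    - [[0,0,0],[-0.035,0,0],0.5]
    - [[0,0,0],[-0.04,0,0],0.5]
    - [[0,0,0],[-0.045,0,0],0.5]
    - [[0,0,0],[-0.05,0,0],0.5]
    - [[0,0,0],[-0.05,0,0],0.5]

```text
t: 8.5
ee_pos: [0.5623, -0.0501, 0.0004]
orientation: [0.238, 3.131, -0.0]
ft_force: [-0.1, 0.2, -0.4]
finger_gap: 0.498
grasp_force: 0.1
```

Run:
```python
from h import *
look();goal([[-.02,.019,.001]])
s=snapshot("scene");cv2.imwrite("pics/c.png",cv2.resize(s["image"][120:270,130:330,::-1],(800,600)))
```

```text
stopframe red [19.8 58.2] [41.7 15. ] 1.1 x -0.001 0.041 z 0.027 0.072 [1.064 0.029]
toolaxes
 [[-0.988  0.151  0.001]
 [ 0.151  0.988 -0.   ]
 [-0.001  0.    -1.   ]] pos [ 5.622e-01 -5.010e-02  5.000e-04] stopframe [-0.0311  0.0194  0.0005] turn [ 0.    0.08 -0.  ]
[-0.02, 0.019, 0.001] [-0.0111 -0.0004 -0.0005]
```

View pics/c.png

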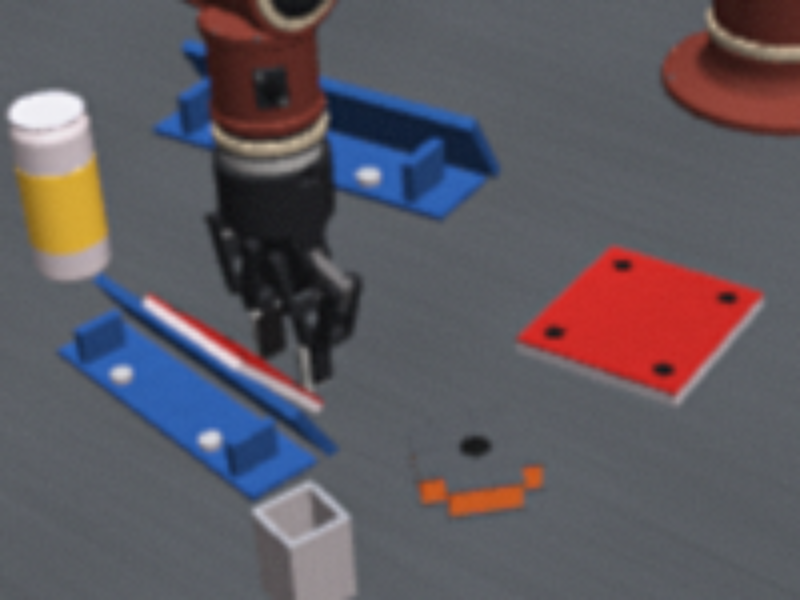

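The plate now leans at about 47°, its raised edge running from crop px (145,300) to (320,405). I'll push the last stretch gently.

Call:
move_arm:
  steps:
    - [[0,0,0],[-0.003,0,0],0.5]
    - [[0,0,0],[-0.006,0,0],0.5]
    - [[0,0,0],[-0.009,0,0],0.5]
    - [[0,0,0],[-0.009,0,0],0.5]
    - [[0,0,0],[-0.009,0,0],0.5]

```text
t: 9.22
ee_pos: [0.5708, -0.0514, 0.0004]
orientation: [0.238, 3.132, -0.0]
ft_force: [-0.8, 0.8, -0.4]
finger_gap: 0.504
grasp_force: 0.2
```

Run:
```python
from h import *
look();goal([[-.02,.019,.001]])
```

```text
stopframe red [24.  58.1] [35.8 15. ] 0.7 x 0.006 0.042 z 0.029 0.08 [1.392 0.022]
toolaxes
 [[-0.989  0.151  0.001]
 [ 0.151  0.989 -0.   ]
 [-0.001  0.    -1.   ]] pos [ 5.708e-01 -5.140e-02  4.000e-04] stopframe [-0.0224  0.0194  0.0004] turn [0.   0.06 0.  ]
[-0.02, 0.019, 0.001] [-0.0024 -0.0004 -0.0006]
```

Call:
move_arm:
  steps:
    - [[0,0,0],[-0.001,0,0],0.5]
    - [[0,0,0],[-0.002,0,0],0.5]
    - [[0,0,0],[-0.003,0,0],0.5]
    - [[0,0,0],[-0.004,0,0],0.5]
    - [[0,0,0],[-0.004,0,0],0.5]

```text
t: 9.9
ee_pos: [0.5745, -0.052, 0.0003]
orientation: [0.238, 3.132, -0.0]
ft_force: [-0.6, -0.0, -0.2]
finger_gap: 0.498
grasp_force: 0.5
```

Run:
```python
from h import *
look();goal([[-.02,.019,.001]])
```

```text
stopframe red [-53.1  36.6] [195.5  16.4] 16.6 x -0.144 0.041 z -0.002 0.079 [0.497 0.044]
toolaxes
 [[-0.989  0.151  0.   ]
 [ 0.151  0.989 -0.   ]
 [-0.    -0.    -1.   ]] pos [ 5.745e-01 -5.200e-02  3.000e-04] stopframe [-0.0187  0.0194  0.0003] turn [-0.    0.02  0.01]
[-0.02, 0.019, 0.001] [ 0.0013 -0.0004 -0.0007]
```

Call:
move_arm:
  steps:
    - [[0,0,0],[-0.001,0,0],0.5]
    - [[0,0,0],[-0.002,0,0],0.5]
    - [[0,0,0],[-0.002,0,0],0.5]
    - [[0,0,0],[-0.002,0,0],0.5]

```text
t: 10.45
ee_pos: [0.5765, -0.0523, 0.0004]
orientation: [0.238, 3.132, -0.0]
ft_force: [-0.9, -0.5, 0.8]
finger_gap: 0.5
grasp_force: 0.5
```

```bash
sed -i 's/P\[:,0\]>-.20/P[:,0]>-.03/' h.py
python3 - <<'E'
from h import *
look();goal([[-.02,.019,.001]])
s=snapshot("scene");print([(((np.array(d["centre"])-O)@A).round(3),round(d["p"],2)) for c in ("corner0","corner1","corner2","corner3") for d in place_of(s,c)[:2]])
E
```

```text
stopframe red [26.  58.5] [14.3 27.6] 88.3 x 0.012 0.04 z 0.033 0.081 [1.709 0.015]
toolaxes
 [[-0.988  0.151  0.   ]
 [ 0.151  0.988 -0.   ]
 [-0.    -0.    -1.   ]] pos [ 5.765e-01 -5.230e-02  4.000e-04] stopframe [-0.0167  0.0194  0.0004] turn [-0.    0.02  0.  ]
[-0.02, 0.019, 0.001] [ 0.0033 -0.0004 -0.0006]
[(array([-0.316,  0.197,  0.003]), 0.97), (array([-0.154,  0.11 ,  0.004]), 0.85), (array([-0.316,  0.197,  0.003]), 0.97), (array([-0.154,  0.11 ,  0.004]), 0.85), (array([-0.316,  0.197,  0.003]), 0.97), (array([-0.154,  0.11 ,  0.004]), 0.85), (array([-0.316,  0.197,  0.003]), 0.97), (array([-0.154,  0.11 ,  0.004]), 0.85)]
```

The plate lies fully up the slope at about 60°. Next I back off, lift, and go over behind the raised edge.

Call:
move_arm:
  steps:
    - [[0,0,0],[0.01,0,0],0.5]
    - [[0,0,0],[0.025,0,-0.005],0.5]
    - [[0,0,0],[0.03,0,-0.05],0.5]
    - [[0,0,0],[0.03,0,-0.1],0.5]
    - [[0,0,0],[0.03,0,-0.15],0.5]
    - [[0,0,0],[0.03,0,-0.16],0.5]
    - [[0,0,0],[-0.02,0,-0.16],0.5]
    - [[0,0,0],[-0.07,0,-0.16],0.5]
    - [[0,0,0],[-0.107,0,-0.16],0.5]
    - [[0,0,0],[-0.107,0,-0.16],0.5]
    - [[0,0,0],[-0.107,0,-0.16],0.5]

```text
t: 12.12
ee_pos: [0.6805, -0.0682, 0.1589]
orientation: [-0.238, -3.129, -0.0]
ft_force: [0.4, 0.3, 0.5]
finger_gap: 0.499
grasp_force: 0.0
```

Run:
```python
from h import *
look();goal([[.09,.019,.06],[.056,.019,.06],[-.02,.019,.06]])
s=snapshot("scene");cv2.imwrite("pics/d.png",cv2.resize(s["image"][120:270,130:330,::-1],(800,600)))
```

```text
stopframe red [17.6 17.2] [48.9 97.1] 0.7 x -0.007 0.042 z -0.001 0.085 [1.661 0.015]
toolaxes
 [[-0.989  0.151 -0.003]
 [ 0.151  0.989  0.   ]
 [ 0.003 -0.    -1.   ]] pos [ 0.6805 -0.0681  0.1595] stopframe [0.0885 0.0195 0.1595] turn [-0.01 -0.16  0.02]
[0.09, 0.019, 0.06] [-0.0017 -0.0005  0.0995]
[0.056, 0.019, 0.06] [ 0.0323 -0.0005  0.0995]
[-0.02, 0.019, 0.06] [ 0.1083 -0.0005  0.0998]
```

View pics/d.png

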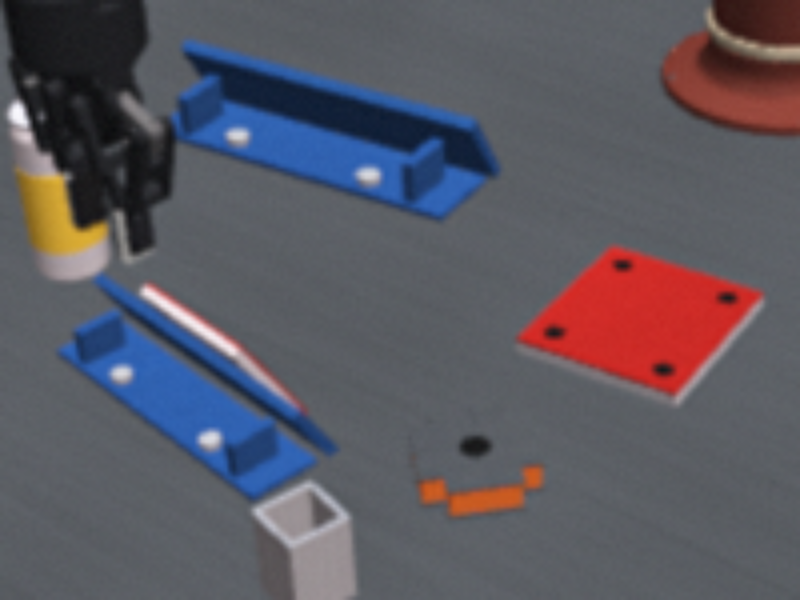

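The plate leans on the stop on its own, raised edge from crop px (145,290) to (305,410), and the fingers are behind it above the stop. I'll lower to z 60 mm and push back.

Call:
move_arm:
  steps:
    - [[0,0,0],[-0.001,0,0.05],0.5]
    - [[0,0,0],[-0.001,0,0.09],0.5]
    - [[0,0,0],[-0.001,0,0.1],0.5]
    - [[0,0,0],[0.01,0,0.1],0.5]
    - [[0,0,0],[0.02,0,0.1],0.5]
    - [[0,0,0],[0.028,0,0.1],0.5]
    - [[0,0,0],[0.033,0,0.1],0.5]
    - [[0,0,0],[0.038,0,0.1],0.5]
    - [[0,0,0],[0.043,0,0.1],0.5]
    - [[0,0,0],[0.048,0,0.1],0.5]
    - [[0,0,0],[0.053,0,0.1],0.5]
    - [[0,0,0],[0.053,0,0.1],0.5]

```text
t: 13.72
ee_pos: [0.629, -0.0603, 0.0601]
orientation: [-0.238, -3.132, -0.0]
ft_force: [0.2, -0.4, -0.4]
finger_gap: 0.502
grasp_force: 0.1
```

Run:
```python
from h import *
look();goal([[-.02,.019,.06]])
s=snapshot("scene");cv2.imwrite("pics/e.png",cv2.resize(s["image"][120:270,130:330,::-1],(800,600)))
```

```text
stopframe red [ 6.2 31.3] [28.2 68.7] 0.6 x -0.008 0.021 z -0.001 0.091 [3.298 0.028]
toolaxes
 [[-0.989  0.151 -0.   ]
 [ 0.151  0.989 -0.   ]
 [ 0.    -0.    -1.   ]] pos [ 0.6295 -0.0604  0.0602] stopframe [0.0369 0.0194 0.0602] turn [-0.   -0.02  0.01]
[-0.02, 0.019, 0.06] [ 0.0569 -0.0004  0.0002]
```

View pics/e.png

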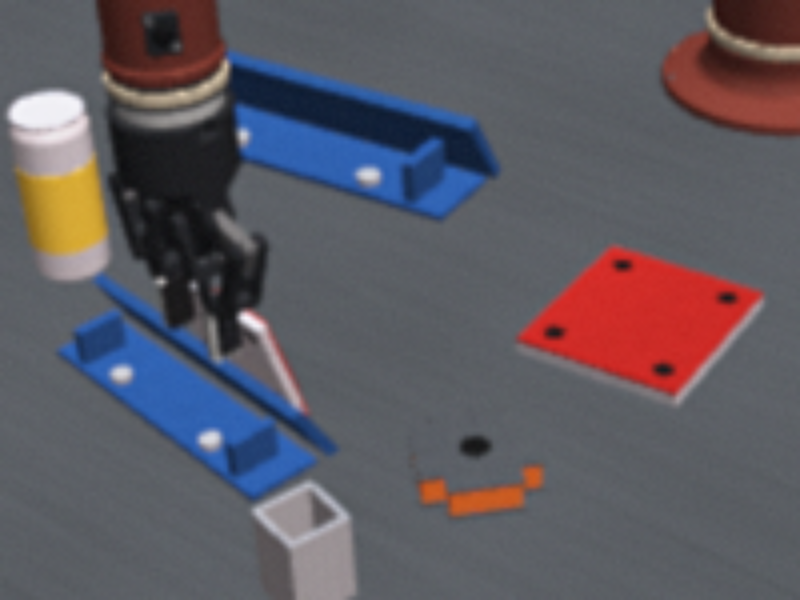

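The plate is nearly upright, its raised edge near crop px (250,320), with the fingers behind its bare face. I'll carry on past upright.

Call:
move_arm:
  steps:
    - [[0,0,0],[0.005,0,0],0.5]
    - [[0,0,0],[0.01,0,0],0.5]
    - [[0,0,0],[0.015,0,0],0.5]
    - [[0,0,0],[0.02,0,0],0.5]
    - [[0,0,0],[0.025,0,0],0.5]
    - [[0,0,0],[0.03,0,0],0.5]
    - [[0,0,0],[0.035,0,0],0.5]
    - [[0,0,0],[0.04,0,0],0.5]
    - [[0,0,0],[0.045,0,0],0.5]
    - [[0,0,0],[0.05,0,0],0.5]
    - [[0,0,0],[0.05,0,0],0.5]
    - [[0,0,0],[0.05,0,0],0.5]

```text
t: 15.32
ee_pos: [0.5805, -0.0529, 0.0604]
orientation: [0.238, 3.132, -0.0]
ft_force: [-0.2, -1.1, 0.3]
finger_gap: 0.501
grasp_force: 0.0
```

Call:
move_arm:
  steps:
    - [[0,0,0],[0,0,-0.03],0.5]
    - [[0,0,0],[0,0,-0.08],0.5]
    - [[0,0,0],[-0.05,0,-0.14],0.5]
    - [[0,0,0],[-0.1,0,-0.16],0.5]
    - [[0,0,0],[-0.15,0,-0.16],0.5]
    - [[0,0,0],[-0.15,0,-0.16],0.5]
    - [[0,0,0],[-0.15,0,-0.16],0.5]

```text
t: 16.2
ee_pos: [0.7276, -0.0754, 0.2192]
orientation: [-0.238, -3.13, -0.0]
ft_force: [-0.4, 0.2, 0.1]
finger_gap: 0.503
grasp_force: 0.0
```

Run:
```python
from h import *
s=snapshot("scene");cv2.imwrite("pics/f.png",cv2.resize(s["image"][120:270,130:330,::-1],(800,600)))
W=world(s)
for n in("scene","top"):
    s=snapshot(n)
    print([(((np.array(d["centre"])-O)@A).round(3),round(d["p"],2)) for d in place_of(s,"plate")],[(np.round(d["centre"],3),round(d["p"],2)) for t in("magnet","tube","can") for d in place_of(s,t)[:1]])
P=(world(s)-O)@A;P=P[(s["range_z"]>0)&(P[...,0]>-.2)&(P[...,0]<-.005)&(abs(P[...,1])<.1)];Q=P[(P[:,2]>.005)&(P[:,2]<.1)]
print(Q.min(0),Q.max(0),Q.mean(0),len(Q)); goal([])
```

```text
[(array([-0.058,  0.017,  0.004]), 0.61), (array([-0.047,  0.188, -0.004]), 0.56)] [(array([ 0.572,  0.115, -0.002]), 0.61), (array([0.712, 0.104, 0.002]), 0.67), (array([ 0.559, -0.28 , -0.004]), 0.78)]
[(array([-0.057,  0.015,  0.011]), 0.79), (array([-0.237,  0.149, -0.001]), 0.67)] [(array([0.571, 0.119, 0.002]), 0.69), (array([ 0.712,  0.105, -0.002]), 0.71), (array([ 0.56 , -0.275, -0.001]), 0.55)]
[-0.19858275 -0.01231669  0.00501531] [-0.01084386  0.09987432  0.01468721] [-0.05666532  0.03229481  0.00823944] 663
toolaxes
 [[-0.989  0.151  0.   ]
 [ 0.151  0.989 -0.   ]
 [-0.    -0.    -1.   ]] pos [ 0.7284 -0.0755  0.2205] stopframe [0.137  0.0194 0.2205] turn [-0.    0.01  0.01]
```

View pics/f.png

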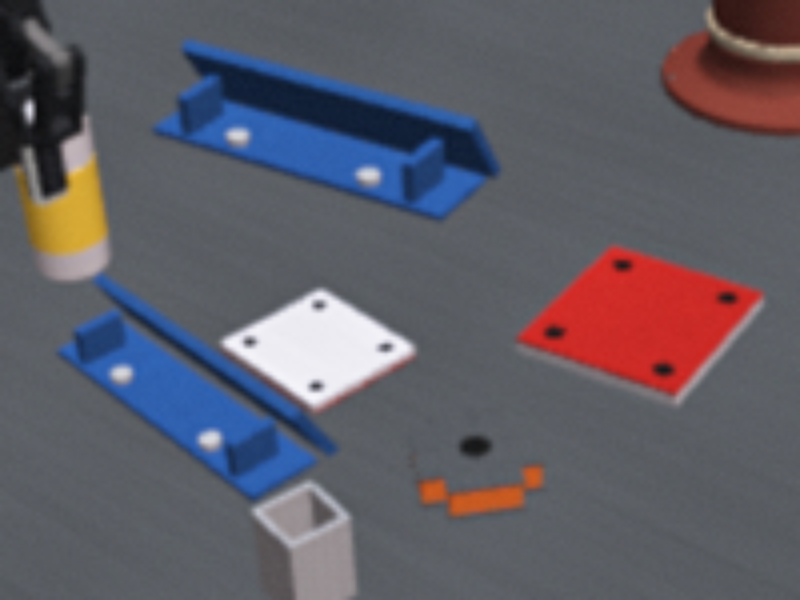

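The plate lies flat with its bare side up in front of the stop at crop px (318,348). Its centre is about 57 mm before the slope's foot, and the bystanders have not moved.

```bash
python3 -c "
from cell import *
print(hand_in())"
```

```text
the job is handed in; nothing more can be done
None
```

The plate was turned over and lies flat, bare metal side up, about 57 mm in front of the small stop. The magnet, tube offcut and can have not moved, and the job was handed in about 16.5 s into the 48 s allowed; no verdict came back.

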